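Fit the toed board into the carver's bench stop

ROBOT

A 6-joint arm with a two-finger parallel gripper is mounted at the origin on a cart in front of the work surface, level with it; the furniture and walls round the work are solid. World frame = base frame: x ahead of the robot, y to its left, z up, the work surface at z = 0. Lengths are in mm, angles in degrees, forces in N, time in s.
With the tool pointing down it reaches from about 300 to 850 mm from the base axis. Payload 4.2 kg.
Tool frame: the origin (TCP) lies at the centre of the arm's flange, where the gripper is bolted on; the fingertips stand 191 mm ahead of it and the grasp point (between the pads) lies 172 mm ahead of it; z points along the fingers, x is the direction in which the jaws open and shut, and the axes are right-handed (so a half turn about z gives the same grasp; the last joint's range is limited). The gripper opens to 91 mm and grips with 3 to 60 N. Pads are 32 mm wide; open, the fingers measure 118 mm over their backs; the gripper's body (76 mm by 178 mm) begins 60 mm behind the grasp point.
Start: joints at [74.714, 18.312, 89.639, -0, 72.044, -1.146], TCP at [140.47, 557.576, 404.776] pointing down, gripper open.
Joint ranges: [-177.97, 177.97], [-48.28, 115.42], [12.27, 149.76], [-77.06, 257.06], [2.81, 150.46], [-146.56, 146.56]. Speed limits (degrees/s): [147.25, 147.25, 180, 180, 180, 180].

INTERFACE

Orientations are given as [roll, pitch, yaw] about the fixed x, y, z axes, in that order (R = Rz(yaw) Ry(pitch) Rx(roll)).
In Python, from workcell import telemetry, imaging, env gives the robot as it stands. The module is installed in compiled form; this text tells all that it offers.
- The arm moves only by the tool jog_arm, never from a script. Its argument "series" is a list of rows, each a list of 3 entries, a list of its own where there are three numbers: the shift along the world's x, y, z in mm, then the turn, a rotation vector about the world's x, y, z in rad, then the opening, from 0 (shut) to 1 (fully open). In form: [[[x, y, z], [ax, ay, az], jaw], ...]. A call has exactly 5 rows; each row is the pose to reach, as a shift and turn from the pose measured when the call began; what a row does not reach only later rows make up. A row lasts 1/12 s, in which the tool goes at most 41.7 mm and 7.16 degrees, less where a joint would pass 70% of its speed; a pose out of reach is approached as far as the arm can. A call with a gripper value outside its range is refused whole. The fingers move at their own pace and stop on an object; "squeeze" is the grip in N (left out, the last holds). Time passes only in rows, so rows that repeat a pose let the fingers close, or fill a call up. It gives the time, the measured TCP pose, the force and the opening at its end, in the units of the state.
- telemetry.state(): the state, without advancing time (a new reading comes with each control period).
- imaging.grab_frame(name): name is "side" or "top" or "wrist"; returns a dict with "pixels" (400x640x3 uint8, red, green, blue), "fov_y" (degrees; the focal length in pixels is half the picture's height over the tangent of half this angle, whatever the lens; pixels are square), "cx", "cy" (the principal point, pixels), "k1" (the pictures are not rectified: a ray, as slopes to the right and down, at radius r is drawn at 1 + k1 r^2 times it, then the intrinsics apply), "R" (3x3) and "t" (3): a world point X has camera coordinates R X + t; the wrist camera has in their place "T_tool_cam" (4x4, takes a point from camera to tool coordinates, whose origin is the TCP and whose axes are the tool frame's). Camera axes: x right, y down, z forward; pixel columns grow to the right and rows downward; lengths in mm; the calibration is good to about 2 mm. A picture is of the moment at which its call begins: read the wrist's pose just before it. There is no depth.
- env.job_done(): hands the job in, once; it reports no verdict.
The state is a dict: "time_s": time; "qpos": joint angles; "qvel": joint speeds; "effort": joint torques, N m; "ee_pos": TCP position; "ee_rot": TCP orientation; "force": force on the tool from outside, world axes, zero at the start; "torque": the same for the moment, N m; "gripper_width": finger opening in mm.
Only numpy, scipy, OpenCV 4.12 (cv2) and the standard library are available. Lean on these libraries where they do the work, as an engineer would, in place of code of your own. Each camera call takes 0.05 s, during which the arm holds its last target.

TASK

Fit the bench stop for carving: take the board that has a toe at its foot out of the two-board rack, tip it toe-down and slip the toe under the steel pin across the slot of the dark wooden base, then straighten the board so that it stands upright in the slot, fully down on the slot's floor, and let go. Leave the plain board standing in the rack.

Things in the scene. Friction and masses are not known exactly. Their poses are not given: they have to be found in the camera images.
- stop_board_center (a point): Centre of the toed stop board, half-way up: pale wood, 100 mm long (its x), 10 mm thick (its y), 100 mm high (its z), 80 g. A toe 30 mm long, 14 mm high, 10 mm thick sticks out at the foot of its -x end, level with the bottom edge, which so runs from x -80 to +50 mm at z -50 mm. Starts upright in either groove of the rack, toe towards the robot. Grip its faces from above, near the top.
- toe_tip (a point): Tip of the stop board's toe, in the board's axes: 80 mm towards -x and 43 mm below the board's centre, half-way up the toe.
- plain_board_center (a point): Centre, half-way up, of the plain board: the same 100 x 10 x 100 mm but without a toe; it stands in the other groove and stays there.
- board_rack: Wooden rack with two straight grooves along its x, at y = +40 and -40 mm, each 13 mm wide, floor 8 mm and rim 33 mm above the bench, both ends open; 90 mm long, 129 mm wide. Origin at the centre of its underside. Fixed. The toe sticks out at its -x end.
- stop_base: Dark wooden bench stop base, fixed; origin on its underside, x along the slot, -x end towards the robot. Block x -88 to +73 mm, 64 mm wide, 50 mm high. Slot on y = 0, 15 mm wide, upper 5 mm bevelled wider by 5 mm each side, floor 10 mm above the bench, open at the -x end, shut by a 45 mm high end wall at x = +57 mm. Too short for the board to go in level behind the pin.
- keeper_pin (a point): Middle of the steel pin, 8 mm in diameter, that crosses the slot along y: in the base's frame at x = -61 mm, 44 mm above the bench, so 30 mm are free between the slot floor and the pin.
- slot_seat (a point): Where the stop board's centre lies when seated: base frame x 0, y 0, 60 mm above the bench (7 mm of play along the slot either way), board's x along the base's x, bottom edge on the slot floor, body between pin and end wall, toe under the pin.

How it is judged:
By the outcome, as a careful person would: the job done as asked, in the order asked, and still so for the second after the job is handed in, with the robot touching nothing.
It also fails if it takes over 38 s, if anything falls off the work surface, if the arm or the gripper's body presses on something with over 40 N, if the wrist force passes 120 N, or if a joint passes its speed limit or range.

## Working session

There is one attempt and no reset: what is moved stays moved. The work goes in short steps, Python scripts to look and compute and a tool call to move; the robot and the scene stay as the last step left them, time stands still between calls to the robot, and variables do not carry over. Pictures are saved under pics/ and viewed, and the job is handed in when it is done.

Besides the shell and the picture viewer there is one more tool, called after "Request:" as a command line: name --argument value ..., lists and objects as JSON in quotes. jog_arm: Moves the arm, as the interface text tells. Its arguments: {"type":"object","properties":{"series":{"type":"array"},"squeeze":{"type":"number"}},"required":["series"]}

```bash
mkdir -p pics; cat > h.py <<'E'
import numpy as np, cv2
from workcell import telemetry, imaging, env
def save(n,f):
    cv2.imwrite(f'pics/{n}.png',f['pixels'][:,:,::-1])
def K(f):
    h=f['pixels'].shape[0]; F=h/2/np.tan(np.radians(f['fov_y'])/2); return F
def ray(f,u,v):
    F=K(f); x=(u-f['cx'])/F; y=(v-f['cy'])/F
    rd=np.hypot(x,y); r=rd
    for _ in range(30): r=rd/(1+f['k1']*r*r)
    s=r/rd if rd>0 else 1
    d=np.array([x*s,y*s,1.]); R=np.array(f['R']);t=np.array(f['t'])
    return -R.T@t, R.T@d
def onz(f,u,v,z):
    o,d=ray(f,u,v); return o+d*(z-o[2])/d[2]
def proj(f,X):
    c=np.array(f['R'])@np.array(X,float)+np.array(f['t']); x,y=c[:2]/c[2]; k=1+f['k1']*(x*x+y*y); F=K(f)
    return np.array([f['cx']+F*k*x, f['cy']+F*k*y])
E
python3 - <<'E'
from h import *
import pickle
print(telemetry.state())
for n in ['side','top','wrist']:
    f=imaging.grab_frame(n); save(n+'0',f); pickle.dump(f,open(n+'0.pkl','wb'))
    print({k:v for k,v in f.items() if k!='pixels'})
    if 'R' in f: print(-np.array(f['R']).T@np.array(f['t']))
E
```

```text
{'time_s': 0.0, 'qpos': array([ 7.47116698e+01,  1.83508564e+01,  8.97061702e+01, -1.19162777e-03,
        7.20415575e+01, -1.14595002e+00]), 'qvel': array([-0.08661441,  0.05915675, -0.01344847, -0.0249197 , -0.00726785,
        0.10589587]), 'effort': array([-4.37908493e-04, -4.12469566e+01, -2.31966162e+01,  7.27218948e-02,
        4.58573992e-02, -1.55551329e-04]), 'ee_pos': array([140.45025267, 557.41397045, 403.92944276]), 'ee_rot': array([-1.79999161e+02,  9.85870135e-02,  7.58579890e+01]), 'force': array([-0.22318385,  0.47667282,  0.25591686]), 'torque': array([ 0.02170385, -0.00271928,  0.02089738]), 'gripper_width': 91.30685520337406}
{'fov_y': 48.05673597204281, 'cx': 315.3496071637746, 'cy': 207.65086607016903, 'k1': -0.11882646234319957, 'R': array([[ 0.99975845, -0.01769463, -0.01303612],
       [-0.02034531, -0.52075257, -0.85346519],
       [ 0.00831316,  0.85352426, -0.52098678]]), 't': array([-483.62813985,   81.64619799,  841.54526899])}
[ 478.17653504 -684.31945804  501.81151815]
{'fov_y': 57.85589034479431, 'cx': 312.1581210060968, 'cy': 203.02328198927336, 'k1': -0.05937035003353672, 'R': array([[-0.07505288, -0.99717872, -0.00129045],
       [-0.977043  ,  0.07379599, -0.19985274],
       [ 0.19938413, -0.0137387 , -0.97982509]]), 't': array([ 83.48700752, 464.03624978, 834.58295969])}
[293.24671212  60.47353585 910.59198077]
{'fov_y': 58.37653653254933, 'cx': 310.5715633748149, 'cy': 197.9211962062544, 'k1': -0.0489444639210353, 'T_tool_cam': array([[ 9.99999594e-01, -8.93216803e-04,  1.16501019e-04,
        -3.85710207e-01],
       [ 8.37315129e-04,  9.69421935e-01,  2.45398475e-01,
        -6.80289017e+01],
       [-3.32132684e-04, -2.45398278e-01,  9.69422289e-01,
         2.04560214e+01],
       [ 0.00000000e+00,  0.00000000e+00,  0.00000000e+00,
         1.00000000e+00]])}
```

View pics/side0.png

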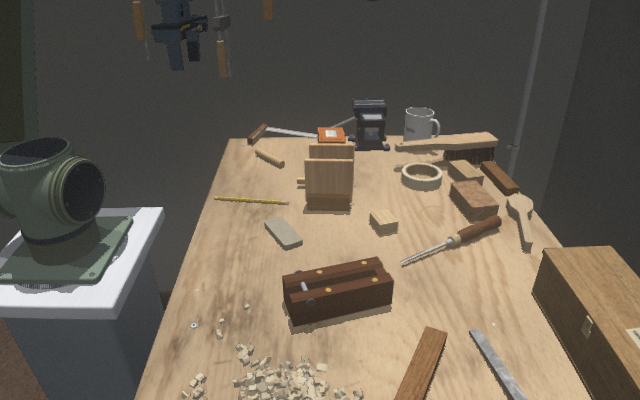

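View pics/top0.png

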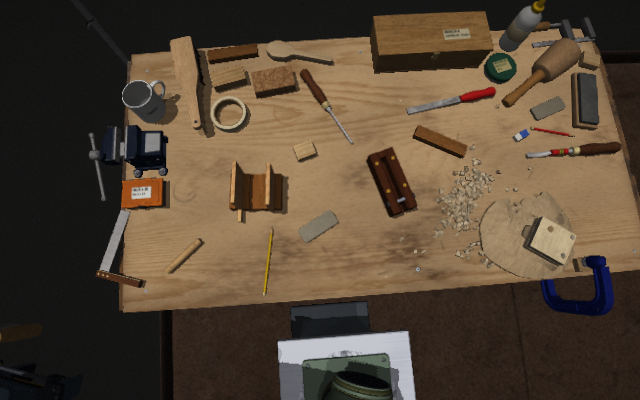

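View pics/wrist0.png

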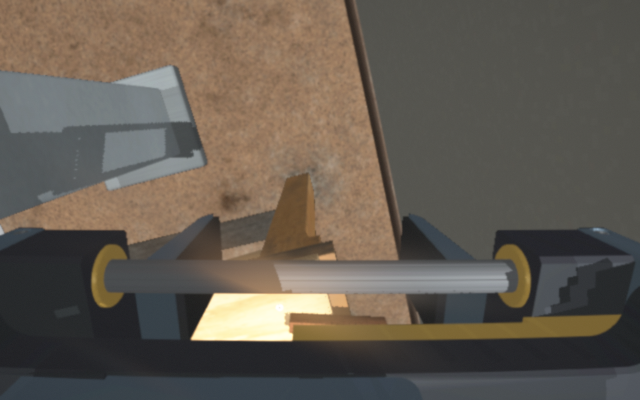

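The side view shows the rack at about (328,180), with the toe on the far board at (301,182), and the base at about (338,290). In the top view the rack is at (257,190), the toe at (240,213), and the base at (391,182). Next I'll zoom in.

```bash
python3 - <<'E'
from h import *
import pickle
t=pickle.load(open('top0.pkl','rb'))['pixels'][:,:,::-1]; s=pickle.load(open('side0.pkl','rb'))['pixels'][:,:,::-1]
def crop(im,x0,y0,w,h,k): return cv2.resize(im[y0:y0+h,x0:x0+w],None,fx=k,fy=k,interpolation=cv2.INTER_NEAREST)
a=crop(t,220,150,80,80,5); b=crop(t,355,140,80,80,5)
cv2.imwrite('pics/tz.png',np.hstack([a,b]))
a=crop(s,275,120,130,100,6)
cv2.imwrite('pics/sz1.png',a)
cv2.imwrite('pics/sz2.png',crop(s,275,245,130,90,6))
E
```

```text
(no output)
```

View pics/tz.png

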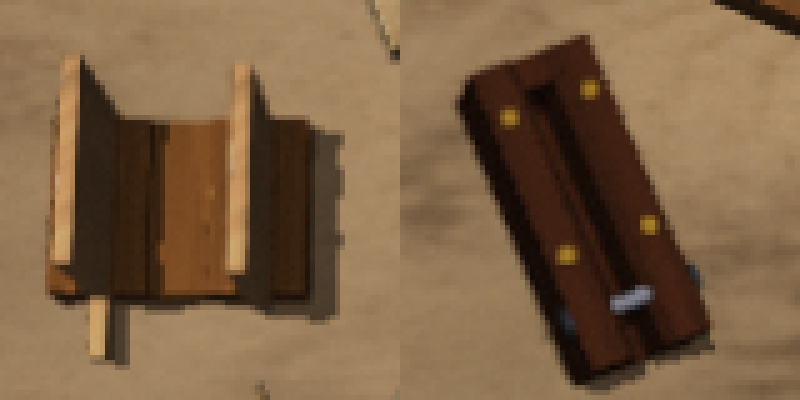

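View pics/sz1.png

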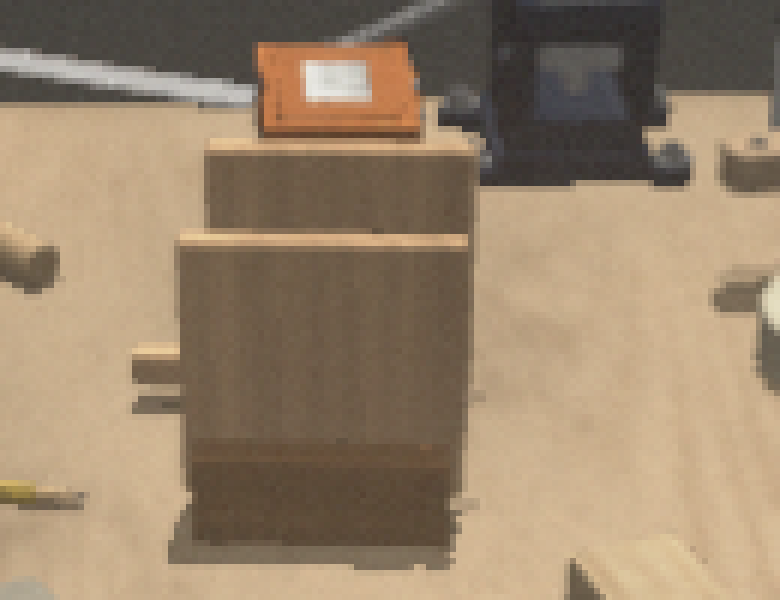

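View pics/sz2.png

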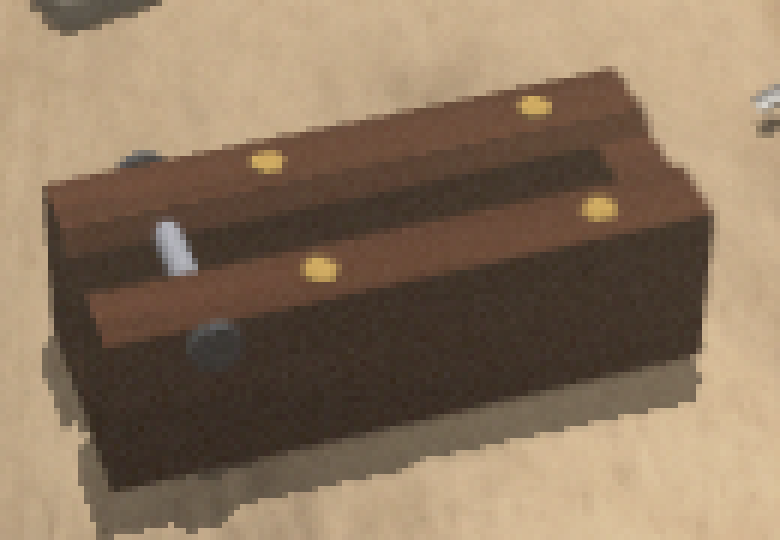

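```bash
python3 - <<'E'
from h import *
import pickle
t=pickle.load(open('top0.pkl','rb')); s=pickle.load(open('side0.pkl','rb'))
def tri(a,ua,b,ub):
    o1,d1=ray(a,*ua);o2,d2=ray(b,*ub);A=np.c_[d1,-d2];k=np.linalg.lstsq(A,o2-o1,rcond=None)[0]
    p,q=o1+k[0]*d1,o2+k[1]*d2; return (p+q)/2,np.linalg.norm(p-q)
def dots(f,x0,y0,x1,y1,name):
    p=f['pixels'][y0:y1,x0:x1]; hsv=cv2.cvtColor(np.ascontiguousarray(p),cv2.COLOR_RGB2HSV)
    m=cv2.inRange(hsv,(15,120,120),(35,255,255)); n,l,st,c=cv2.connectedComponentsWithStats(m)
    m2=cv2.inRange(hsv,(90,10,120),(140,110,255)); n2,l2,st2,c2=cv2.connectedComponentsWithStats(m2)
    print(name,[(st[i,4],c[i]+[x0,y0]) for i in range(1,n)],'pin',[(st2[i,4],c2[i]+[x0,y0]) for i in range(1,n2) if st2[i,4]>3])
    return [c[i]+[x0,y0] for i in range(1,n) if st[i,4]>4]
dt=dots(t,355,140,430,220,'top'); ds=dots(s,275,250,400,335,'side')
P=[]
for u in dt: P.append(onz(t,*u,50)); print('top50',P[-1].round(1))
for u in ds: print('side50',onz(s,*u,50).round(1))
for u in dt:
  for v in ds:
    X,e=tri(t,u,s,v)
    if e<6 and 30<X[2]<70: print(X.round(1),round(e,1))
Z=lambda x,y:(x/5+220-.5,y/5+150-.5)
for n,c,z in [('A',(72,57),108),('B',(62,263),108),('toe tip top',(99,357),22),('toe root',(99,300),22),('plainA',(243,66),108),('plainB',(236,272),108)]: print(n,onz(t,*Z(*c),z).round(1))
S=lambda x,y,y0:(x/6+275-.5,y/6+y0-.5)
for n,c,z in [('Aleft front',(206,153),108),('A right front',(476,153),108),('A left back',(209,139),108),('A right back',(474,139),108),('plain lf',(179,246),108),('plain rf',(468,246),108),('toe tip front top',(132,356),22),('toe tip back top',(134,343),22)]: print(n,onz(s,*S(*c,120),z).round(1))
for n,c in [('ff',(104,347)),('fr',(714,211)),('bl',(45,187)),('br',(615,69))]: print('side base',n,onz(s,*S(*c,245),50).round(1))
for n,c in [('bl',(470,80)),('br',(588,37)),('fr',(710,328)),('fl',(580,383))]: print('top base',n,onz(t,(c[0]-400)/5+355-.5,c[1]/5+140-.5,50).round(1))
print('pin top',onz(t,(632-400)/5+354.5,298/5+139.5,48).round(1),'side',onz(s,*S(176,248,245),48).round(1))
E
```

```text
top [(np.int32(6), array([392.5, 157. ])), (np.int32(8), array([376.5, 163. ])), (np.int32(9), array([404.11111111, 184.66666667])), (np.int32(8), array([388. , 190.5]))] pin [(np.int32(12), array([400.91666667, 199.25      ]))]
side [(np.int32(16), array([363.5  , 262.125])), (np.int32(21), array([319.0952381 , 271.38095238])), (np.int32(24), array([374.5       , 279.16666667])), (np.int32(25), array([327.84, 289.28]))] pin [(np.int32(24), array([303.54166667, 285.91666667]))]
top50 [ 570.4 -160.8   50. ]
top50 [ 557.7 -118.9   50. ]
top50 [ 497.3 -180.8   50. ]
top50 [ 485.6 -139.3   50. ]
side50 [ 560.  -115.8   50. ]
side50 [ 487.9 -136.5   50. ]
side50 [ 572.4 -158.3   50. ]
side50 [ 499.9 -178.7   50. ]
[ 571.  -160.4   51.4] 2.1
[ 558.5 -118.5   51.8] 2.5
[ 498.5 -180.4   51. ] 2.8
[ 486.6 -138.8   51.5] 2.6
A [570.1 223.4 108. ]
B [472.4 230.9 108. ]
toe tip top [442.5 232.2  22. ]
toe root [471.3 231.2  22. ]
plainA [559.5 144.  108. ]
plainB [462.3 152.  108. ]
Aleft front [474.8 225.  108. ]
A right front [573.3 220.6 108. ]
A left back [476.  237.9 108. ]
A right back [573.7 233.5 108. ]
plain lf [465.3 146.3 108. ]
plain rf [563.3 142.1 108. ]
toe tip front top [444.8 230.6  22. ]
toe tip back top [445.3 241.3  22. ]
side base ff [ 446.8 -205.2   50. ]
side base fr [ 601.4 -160.7   50. ]
side base bl [ 430.  -145.1   50. ]
side base br [ 584.  -100.6   50. ]
top base bl [ 578.7 -101.1   50. ]
top base br [ 597.  -163.1   50. ]
top base fr [ 444.1 -204.6   50. ]
top base fl [ 422.  -137.9   50. ]
pin top [ 462.2 -168.8   48. ] side [ 463.9 -167.6   48. ]
```

```bash
cat > plan.py <<'E'
import numpy as np, heapq
# board sample boundary points
V=np.array([[-80,-50],[50,-50],[50,50],[-50,50],[-50,-36],[-80,-36]],float)
B=np.vstack([np.linspace(V[i],V[(i+1)%6],60,endpoint=False) for i in range(6)])
def sdbox(p,x0,x1,z0,z1):
    d=np.c_[np.maximum(x0-p[:,0],p[:,0]-x1),np.maximum(z0-p[:,1],p[:,1]-z1)]
    return np.linalg.norm(np.maximum(d,0),axis=1)+np.minimum(d.max(1),0)
def clr(x,z,th): # th deg toe-down
    c,s=np.cos(np.radians(th)),np.sin(np.radians(th))
    # toe (-x) goes down: R=[[c,-s],[s,c]]
    P=B@np.array([[c,-s],[s,c]]).T+[x,z]
    a=(P[:,1]-10).min(); b=sdbox(P,57,90,-50,45).min()
    # pin
    q=(np.array([-61,44])-[x,z])@np.array([[c,-s],[s,c]])
    q=q[None]
    i1=sdbox(q,-80,50,-50,-36)[0]; i2=sdbox(q,-50,50,-50,50)[0]
    return min(a+0.0,b,min(i1,i2)-4), (a,b,min(i1,i2)-4)
E
python3 - <<'E'
from plan import *
xs=np.arange(-40,41,2.);zs=np.arange(60,170,2.);ts=np.arange(0,52,2.)
C=np.array([[[clr(x,z,t)[0] for t in ts] for z in zs] for x in xs])
# widest path from top to seat(0,62,0): Dijkstra with cost 1/clr
def run():
    st=(20,1,0); goal=None
    D={st:0};prev={};h=[(0,st)]
    while h:
        d,n=heapq.heappop(h)
        if d>D[n]:continue
        if zs[n[1]]>=164: goal=n;break
        for dx in(-1,0,1):
         for dz in(-1,0,1):
          for dt in(-1,0,1):
            m=(n[0]+dx,n[1]+dz,n[2]+dt)
            if m==n or not(0<=m[0]<len(xs) and 0<=m[1]<len(zs) and 0<=m[2]<len(ts)):continue
            c=C[m]
            if c<=0.5: continue
            nd=d+(abs(dx)+abs(dz)+abs(dt)*.7)/min(c,10)**2
            if nd<D.get(m,1e9): D[m]=nd;prev[m]=n;heapq.heappush(h,(nd,m))
    p=[goal]
    while p[-1] in prev: p.append(prev[p[-1]])
    for n in p: 
        x,z,t=xs[n[0]],zs[n[1]],ts[n[2]]; print(x,z,t,np.round(clr(x,z,t)[1],1))
run()
E
```

```text
4.0 164.0 30.0 [70.7 79.6 38.1]
4.0 162.0 30.0 [68.7 77.8 36.4]
4.0 160.0 30.0 [66.7 76.1 34.7]
4.0 158.0 30.0 [64.7 74.4 33. ]
4.0 156.0 30.0 [62.7 72.6 31.4]
4.0 154.0 30.0 [60.7 70.9 29.8]
4.0 152.0 30.0 [58.7 69.2 28.2]
4.0 150.0 30.0 [56.7 67.4 26.7]
4.0 148.0 30.0 [54.7 65.7 25.3]
4.0 146.0 30.0 [52.7 64.  23.9]
4.0 144.0 30.0 [50.7 62.2 22.6]
4.0 142.0 30.0 [48.7 60.5 21.4]
4.0 140.0 30.0 [46.7 58.8 20.3]
4.0 138.0 30.0 [44.7 57.  19.3]
4.0 136.0 30.0 [42.7 55.3 18.3]
4.0 134.0 30.0 [40.7 53.6 17.3]
4.0 132.0 30.0 [38.7 51.8 16.3]
4.0 130.0 30.0 [36.7 50.1 15.3]
4.0 128.0 30.0 [34.7 48.4 14.3]
4.0 126.0 30.0 [32.7 46.7 13.3]
4.0 124.0 30.0 [30.7 44.9 12.3]
4.0 122.0 30.0 [28.7 43.2 11.3]
4.0 120.0 30.0 [26.7 41.5 10.5]
4.0 118.0 30.0 [24.7 39.7 10. ]
4.0 116.0 30.0 [22.7 38.   9.7]
4.0 114.0 30.0 [20.7 36.3  9.8]
4.0 112.0 30.0 [18.7 34.5 10.1]
4.0 110.0 30.0 [16.7 32.8 10.7]
4.0 108.0 30.0 [14.7 31.1 11.5]
4.0 106.0 30.0 [12.7 29.3 12.5]
4.0 104.0 28.0 [12.3 27.  10.6]
4.0 102.0 28.0 [10.3 25.2 12. ]
4.0 100.0 26.0 [10.  22.7 10.5]
4.0 98.0 24.0 [ 9.8 20.   9.2]
2.0 96.0 22.0 [ 9.7 17.9  7.4]
2.0 94.0 22.0 [ 7.7 16.   9.2]
2.0 92.0 20.0 [ 7.7 13.   8.4]
2.0 90.0 18.0 [7.7 9.8 7.7]
0.0 88.0 16.0 [7.9 7.1 6.5]
-2.0 86.0 16.0 [5.9 5.7 7.9]
-4.0 86.0 16.0 [5.9 6.2 7.3]
-6.0 86.0 16.0 [5.9 6.8 6.8]
-8.0 86.0 16.0 [5.9 7.4 6.2]
-8.0 84.0 14.0 [6.1 5.1 6. ]
-8.0 82.0 12.0 [6.5 5.7 5.7]
-6.0 80.0 10.0 [6.9 5.1 6.1]
-6.0 78.0 8.0 [7.4 6.5 5.2]
-4.0 76.0 6.0 [7.9 6.  6. ]
-2.0 74.0 4.0 [8.5 5.6 6.2]
-2.0 72.0 4.0 [6.5 5.6 6.8]
-2.0 72.0 2.0 [9.2 7.3 5.9]
0.0 70.0 0.0 [10.  7.  6.]
0.0 68.0 0.0 [8. 7. 7.]
0.0 66.0 0.0 [6. 7. 7.]
0.0 64.0 0.0 [4. 7. 7.]
0.0 62.0 0.0 [2. 7. 7.]
```

Request:
jog_arm --series '[[[382,-329,-64],[0,0,0.185],1],[[382,-329,-64],[0,0,0.185],1],[[382,-329,-64],[0,0,0.185],1],[[382,-329,-64],[0,0,0.185],1],[[382,-329,-64],[0,0,0.185],1]]' --squeeze 40

```text
time_s: 0.57
ee_pos: [296.6, 422.5, 378.1]
ee_rot: [-180.0, 0.1, 86.5]
force: [-0.1, 0.9, 0.4]
gripper_width: 91.3
```

Request:
jog_arm --series '[[[226,-194,-38],[0,0,0],1],[[226,-194,-38],[0,0,0],1],[[226,-194,-38],[0,0,0],1],[[226,-194,-38],[0,0,0],1],[[226,-194,-38],[0,0,0],1]]'

```text
time_s: 0.98
ee_pos: [453.4, 287.4, 351.7]
ee_rot: [-180.0, 0.1, 86.5]
force: [0.3, 1.4, -0.0]
gripper_width: 91.2
```

Request:
jog_arm --series '[[[68,-58,-10],[0,0,0],1],[[68,-58,-10],[0,0,0],1],[[68,-58,-10],[0,0,0],1],[[68,-58,-10],[0,0,0],1],[[68,-58,-10],[0,0,0],1]]'

```text
time_s: 1.4
ee_pos: [521.2, 229.3, 341.2]
ee_rot: [-179.9, 0.1, 86.4]
force: [-0.7, 1.0, 0.4]
gripper_width: 91.3
```

```bash
cat >> h.py <<'E'
from scipy.spatial.transform import Rotation as Ro
def wrist(name):
    s=telemetry.state(); f=imaging.grab_frame('wrist'); save(name,f)
    Rt=Ro.from_euler('xyz',s['ee_rot'],degrees=True).as_matrix(); T=np.eye(4);T[:3,:3]=Rt;T[:3,3]=s['ee_pos']
    M=np.linalg.inv(T@np.array(f['T_tool_cam'])); f['R']=M[:3,:3];f['t']=M[:3,3]
    print(s['time_s'],s['qpos'].round(1),s['ee_pos'].round(1),s['ee_rot'].round(2),s['force'].round(1),s['gripper_width'])
    return f
E
python3 - <<'E'
from h import *
import pickle
f=wrist('w1'); pickle.dump(f,open('w1.pkl','wb'))
E
```

```text
1.4 [ 22.6  20.5  95.9  -0.   63.7 -63.8] [521.2 229.3 341.2] [-1.7988e+02  9.0000e-02  8.6420e+01] [-0.7  1.   0.4] 91.30144530149484
```

View pics/w1.png

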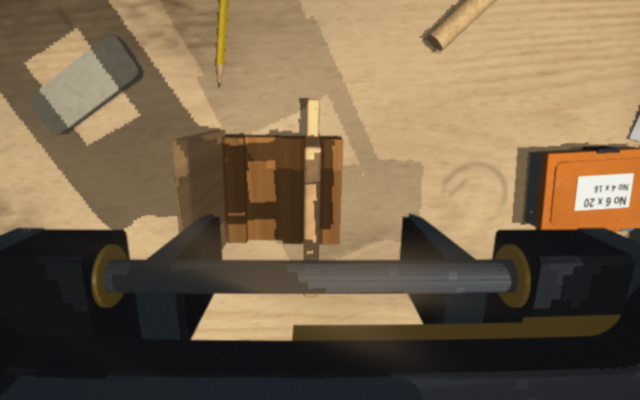

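```bash
python3 - <<'E'
from h import *
import pickle
f=pickle.load(open('w1.pkl','rb')); im=f['pixels'][90:305,260:350,::-1]
cv2.imwrite('pics/w1z.png',cv2.resize(np.rot90(im),None,fx=3.6,fy=5,interpolation=cv2.INTER_NEAREST))
for X in [(472.5,229,108),(572.5,226,108),(442.5,233,22)]: print(proj(f,X))
E
```

```text
[306.33051312 142.37208642]
[311.82088855 295.07800428]
[310.1984496   94.87243398]
```

View pics/w1z.png

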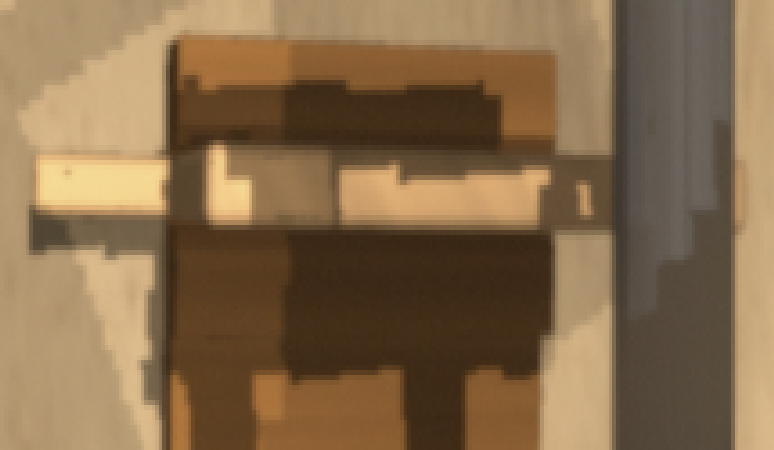

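```bash
python3 - <<'E'
from h import *
import pickle
f=pickle.load(open('w1.pkl','rb'))
for u,v,z in [(312.2,137,108),(311.8,220,108),(310.5,296,108),(312.5,100,22)]: print(onz(f,u,v,z).round(1))
E
```

```text
[469.6 232.7 108. ]
[520.6 229.2 108. ]
[573.1 225.1 108. ]
[446.6 234.6  22. ]
```

Request:
jog_arm --series '[[[1,0,-40],[0,0,-0.007],1],[[1,0,-79],[0,0,-0.007],1],[[1,0,-79],[0,0,-0.007],1],[[1,0,-79],[0,0,-0.007],1],[[1,0,-79],[0,0,-0.007],0]]'

```text
time_s: 1.87
ee_pos: [521.6, 231.1, 264.4]
ee_rot: [180.0, 0.0, 86.2]
force: [1.1, 0.4, 0.7]
gripper_width: 87.0
```

Request:
jog_arm --series '[[[0,0,0],[0,0,0],0],[[0,0,0],[0,0,0],0],[[0,0,0],[0,0,0],0],[[0,0,0],[0,0,0],0],[[0,0,0],[0,0,0],0]]'

```text
time_s: 2.28
ee_pos: [521.7, 231.1, 265.0]
ee_rot: [179.9, -0.0, 86.2]
force: [-0.9, -0.1, -0.3]
gripper_width: 54.2
```

Request:
jog_arm --series '[[[0,-2,-2],[0,0,0],0],[[0,-2,-2],[0,0,0],0],[[0,-2,-2],[0,0,0],0],[[0,-2,-2],[0,0,0],0],[[0,-2,-2],[0,0,0],0]]'

```text
time_s: 2.7
ee_pos: [521.7, 229.1, 262.9]
ee_rot: [179.9, -0.0, 86.2]
force: [-0.1, -0.0, -0.5]
gripper_width: 20.7
```

Request:
jog_arm --series '[[[0,0,0],[0,0,0],0],[[0,0,0],[0,0,0],0],[[0,0,0],[0,0,0],0],[[0,0,0],[0,0,0],0],[[0,0,0],[0,0,0],0]]'

```text
time_s: 3.12
ee_pos: [521.7, 229.1, 262.9]
ee_rot: [179.9, -0.0, 86.2]
force: [0.2, 0.7, -0.5]
gripper_width: 9.9
```

Request:
jog_arm --series '[[[0,0,0],[0,0,0],0],[[0,0,8],[0,0,0],0],[[0,0,25],[0,0,0],0],[[0,0,50],[0,0,0],0],[[0,0,80],[0,0,0],0]]'

```text
time_s: 3.53
ee_pos: [521.2, 228.9, 342.8]
ee_rot: [-179.9, 0.1, 86.2]
force: [1.2, 0.8, -0.4]
gripper_width: 10.0
```

```bash
python3 - <<'E'
from h import *
f=imaging.grab_frame('side'); 
f2=imaging.grab_frame('top')
cv2.imwrite('pics/lift.png',np.vstack([cv2.resize(f['pixels'][90:290,200:470,::-1],None,fx=2,fy=2)]))
print(telemetry.state()['force'],telemetry.state()['ee_pos'],telemetry.state()['gripper_width'])
E
```

```text
[-0.21698824 -0.30143386 -1.3208105 ] [522.8335059  229.60697827 348.35582838] 9.689516725091904
```

View pics/lift.png

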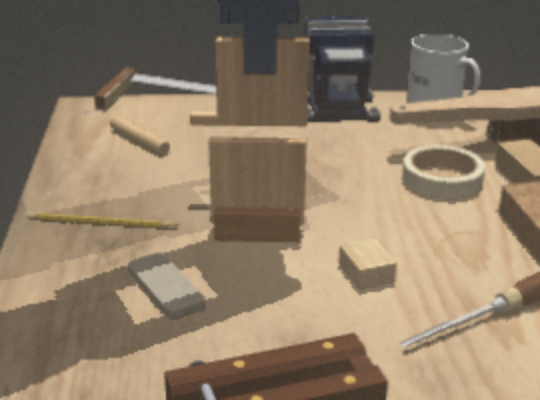

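Request:
jog_arm --series '[[[0,-8,30],[0,0,0],0],[[0,-45,50],[0,0,0.05],0],[[0,-86,50],[0,0,0.12],0],[[0,-127,50],[0,0,0.19],0],[[0,-168,50],[0,0,0.26],0]]'

```text
time_s: 4.05
ee_pos: [522.2, 60.2, 398.6]
ee_rot: [179.4, -0.3, 101.4]
force: [0.6, -0.2, -1.3]
gripper_width: 9.8
```

```bash
cat > cmd.py <<'E'
from h import *
O=np.array([521.7,-151.5]); YAW=15.7; L=205.; DX=0.  # DX board centre x offset from tool axis in board frame
def target(x,z,th,lat=0,L=L,O=O,yaw=YAW,DX=DX):
    Rb=Ro.from_euler('z',yaw,degrees=True)*Ro.from_euler('y',-th,degrees=True)
    c=np.array([*O,0])+Ro.from_euler('z',yaw,degrees=True).apply([x,lat,z])
    tcp=c+Rb.apply([-DX,0,L])
    Rt=Rb*Ro.from_matrix(np.array([[0,1,0],[1,0,0],[0,0,-1]]).T)
    return tcp,Rt
def rel(*a,**k):
    s=telemetry.state(); p,R=target(*a,**k); R0=Ro.from_euler('xyz',s['ee_rot'],degrees=True)
    return (p-s['ee_pos']).round(1),(R*R0.inv()).as_rotvec().round(3)
E
python3 - <<'E'
from cmd import *
print(telemetry.state()['ee_pos'],telemetry.state()['ee_rot'],telemetry.state()['qpos'])
print(rel(4,190,0)); print(rel(4,170,30))
E
```

```text
[522.20056856  60.19644697 398.61940435] [179.35566394  -0.27940261 101.3637056 ] [  5.22658508  13.96965976  96.75349414   0.37217014  68.6664716
 -96.26909746]
(array([   3.4, -210.6,   -3.6]), array([-0.007,  0.01 ,  0.076]))
(array([ -95.3, -238.4,  -51.1]), array([ 0.115, -0.499,  0.073]))
```

```bash
python3 - <<'E'
from cmd import *
s=telemetry.state()
def sol(R,q1,q23):
    W=Ro.from_euler('y',-q23,degrees=True)*Ro.from_euler('z',-q1,degrees=True)*R*Ro.from_euler('z',180,degrees=True)
    return W.as_euler('ZYZ',degrees=True)
print(sol(Ro.from_euler('xyz',s['ee_rot'],degrees=True),s['qpos'][0],s['qpos'][1]+s['qpos'][2]))
for th in (0,15,30):
    p,R=target(4,170 if th>20 else 120,th); print(th,p,np.hypot(*p[:2]),[sol(R,np.degrees(np.arctan2(p[1],p[0])),q).round(1) for q in (105,110,120)])
E
```

```text
[  0.37217014  68.6664716  -96.26909746]
0 [ 525.55076699 -150.41759822  325.        ] 546.652597663601 [array([   0. ,   75. , -121.7]), array([   0. ,   70. , -121.7]), array([   0. ,   60. , -121.7])]
15 [ 474.47236049 -164.77509077  318.01479439] 502.26969986456766 [array([   9.6,   62.9, -128.3]), array([  10. ,   58. , -129.3]), array([  11.4,   48.2, -131.6])]
30 [ 426.87486298 -178.15414393  347.53520778] 462.55923689897924 [array([  22.9,   52.9, -138.7]), array([  24.5,   48.3, -141.3]), array([  29.3,   39.4, -147.8])]
```

```bash
python3 - <<'E'
from plan import *
for TM in (18,20,22,24):
    xs=np.arange(-20,31,2.);zs=np.arange(60,140,2.);ts=np.arange(0,TM+1,2.)
    C=np.array([[[clr(x,z,t)[0] for t in ts] for z in zs] for x in xs])
    st=(10,1,0); D={st:0};prev={};h=[(0,st)];goal=None
    while h:
        d,n=heapq.heappop(h)
        if d>D[n]:continue
        if zs[n[1]]>=136: goal=n;break
        for dx in(-1,0,1):
         for dz in(-1,0,1):
          for dt in(-1,0,1):
            m=(n[0]+dx,n[1]+dz,n[2]+dt)
            if m==n or not(0<=m[0]<len(xs) and 0<=m[1]<len(zs) and 0<=m[2]<len(ts)):continue
            c=C[m]
            if c<=0.5: continue
            nd=d+(abs(dx)+abs(dz)+abs(dt)*.7)/min(c,10)**3
            if nd<D.get(m,1e9): D[m]=nd;prev[m]=n;heapq.heappush(h,(nd,m))
    p=[goal]
    while p[-1] in prev: p.append(prev[p[-1]])
    print(TM, min(C[n] for n in p[:-4]))
    if TM in(22,):
      for n in p[::2]: print(xs[n[0]],zs[n[1]],ts[n[2]],np.round(clr(xs[n[0]],zs[n[1]],ts[n[2]])[1],1))
E
```

```text
18 5.0772034660430805
20 5.0772034660430805
22 5.0772034660430805
14.0 136.0 22.0 [49.7 50.5 21.1]
14.0 132.0 22.0 [45.7 46.8 18.8]
14.0 128.0 22.0 [41.7 43.1 17. ]
14.0 124.0 22.0 [37.7 39.4 15.5]
14.0 120.0 22.0 [33.7 35.7 14. ]
14.0 116.0 22.0 [29.7 31.9 12.5]
14.0 112.0 22.0 [25.7 28.2 11. ]
14.0 108.0 22.0 [21.7 24.5 10.3]
14.0 104.0 22.0 [17.7 20.8 10.7]
14.0 100.0 22.0 [13.7 17.1 12.1]
14.0 96.0 20.0 [11.7 12.7 11.2]
10.0 92.0 18.0 [9.7 9.2 8.5]
6.0 90.0 18.0 [7.7 8.6 9. ]
2.0 90.0 18.0 [7.7 9.8 7.7]
-2.0 86.0 16.0 [5.9 5.7 7.9]
-6.0 86.0 16.0 [5.9 6.8 6.8]
-8.0 82.0 12.0 [6.5 5.7 5.7]
-6.0 78.0 8.0 [7.4 6.5 5.2]
-2.0 74.0 4.0 [8.5 5.6 6.2]
-2.0 72.0 2.0 [9.2 7.3 5.9]
0.0 68.0 0.0 [8. 7. 7.]
0.0 64.0 0.0 [4. 7. 7.]
24 5.0772034660430805
```

```bash
python3 - <<'E'
from cmd import *
print(rel(14,170,22))
E
```

```text
(array([ -61. , -228.7,  -38.5]), array([ 0.083, -0.364,  0.074]))
```

Request:
jog_arm --series '[[[-5,-35,0],[0.01,-0.03,0.02],0],[[-18,-76,-6],[0.02,-0.1,0.03],0],[[-30,-116,-14],[0.04,-0.18,0.045],0],[[-42,-155,-22],[0.055,-0.25,0.055],0],[[-51,-192,-30],[0.07,-0.31,0.065],0]]'

```text
time_s: 4.47
ee_pos: [469.5, -133.1, 368.4]
ee_rot: [161.0, -0.0, 105.2]
force: [0.7, 0.6, -1.2]
gripper_width: 10.1
```

```bash
python3 - <<'E'
from cmd import *
print(rel(14,170,22)); print(telemetry.state()['qpos'])
E
```

```text
(array([ -8.3, -35.4,  -8.3]), array([ 0.013, -0.05 ,  0.008]))
[ -20.42090043    9.01180822  109.22385202   15.05481516   47.14203157
 -134.48663125]
```

Request:
jog_arm --series '[[[-6,-25,-6],[0.01,-0.035,0.006],0],[[-8,-35,-8],[0.013,-0.05,0.008],0],[[-8,-35,-8],[0.013,-0.05,0.008],0],[[-8,-35,-8],[0.013,-0.05,0.008],0],[[-8,-35,-8],[0.013,-0.05,0.008],0]]'

```text
time_s: 4.88
ee_pos: [461.7, -167.5, 360.4]
ee_rot: [158.1, -0.0, 105.7]
force: [0.4, 0.2, -0.4]
gripper_width: 9.6
```

```bash
python3 - <<'E'
from cmd import *
import pickle
print(rel(14,170,22)); print(telemetry.state()['qpos'])
f=imaging.grab_frame('side');save('s3',f);pickle.dump(f,open('s3.pkl','wb'))
cv2.imwrite('pics/s3z.png',cv2.resize(f['pixels'][180:340,240:440,::-1],None,fx=4,fy=3.7,interpolation=cv2.INTER_NEAREST)[:592])
g=imaging.grab_frame('top');save('t3',g);pickle.dump(g,open('t3.pkl','wb'))
w=wrist('w3');pickle.dump(w,open('w3.pkl','wb'))
E
```

```text
(array([-0.4, -1. , -0.4]), array([-0.   , -0.001, -0.   ]))
[ -25.44809176    9.60290901  110.17994283   20.31411628   45.19375565
 -143.65860801]
4.9833 [ -25.4    9.6  110.2   20.3   45.2 -143.7] [ 461.9 -167.1  360.6] [158.03   0.   105.79] [ 0.1 -0.5 -0.8] 9.905856852201511
```

View pics/s3z.png

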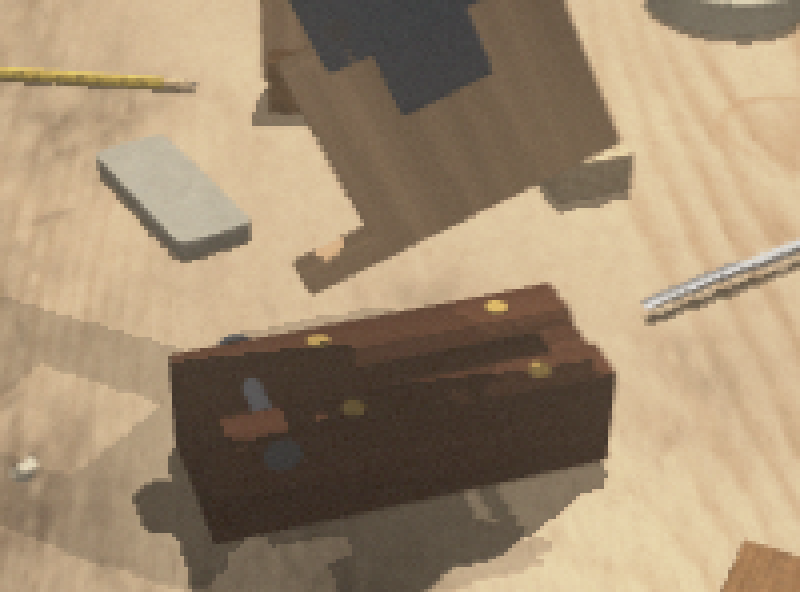

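View pics/w3.png

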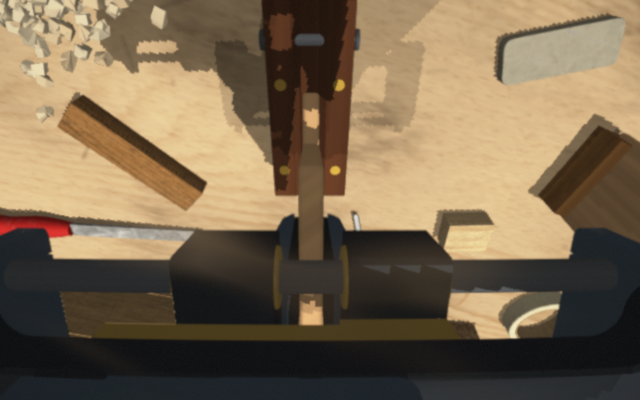

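View pics/t3.png

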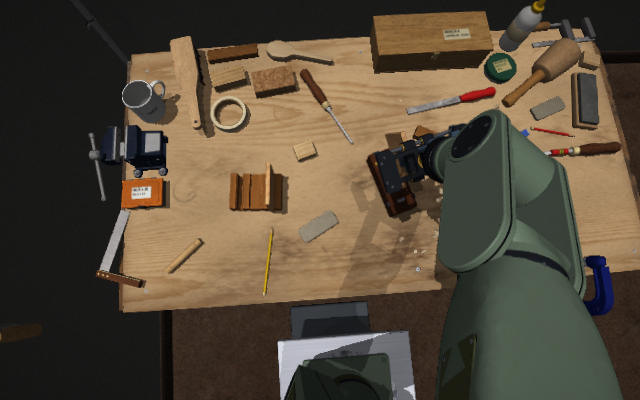

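```bash
python3 - <<'E'
from cmd import *
import pickle
f=pickle.load(open('w3.pkl','rb')); p=f['pixels']
cv2.imwrite('pics/w3z.png',cv2.resize(p[0:210,240:380,::-1],None,fx=5,fy=2.8,interpolation=cv2.INTER_NEAREST))
hsv=cv2.cvtColor(p,cv2.COLOR_RGB2HSV)[:210,240:380]
m=cv2.inRange(hsv,(15,110,70),(35,255,255)); n,l,st,c=cv2.connectedComponentsWithStats(m)
Rb=Ro.from_euler('z',YAW,degrees=True)
D=[]
for i in range(1,n):
    if st[i,4]>15:
        u=c[i]+[240,0]; X=onz(f,*u,50); print(st[i,4],u.round(1),X.round(1),Rb.inv().apply(X-[*O,0]).round(1))
print(Rb.inv().apply(onz(f,309.5,40,48)-[*O,0]))
b=[Rb.inv().apply(telemetry.state()['ee_pos']-[*O,0])];print(b)
# board toe expected in wrist img
Rr,_=None,None
for bp in [(-80,0,-36),(-50,0,-36),(-50,0,0)]:
    t,R=target(14,170,22); 
    X=np.array([*O,0])+Rb.apply([14,0,170])+(Rb*Ro.from_euler('y',-22,degrees=True)).apply(bp); print(bp,proj(f,X))
E
```

```text
100 [279.9  84.7] [ 500.5 -180.9   50. ] [-28.4 -22.5  50. ]
132 [338.9  84.9] [ 488.7 -138.2   50. ] [-28.2  21.8  50. ]
2305 [310.6 157. ] [ 554.1 -141.8   50. ] [33.8  0.6 50. ]
96 [283.9 169.9] [ 572.7 -160.7   50. ] [ 46.7 -22.7  50. ]
103 [334.6 170. ] [ 560.8 -118.2   50. ] [46.7 21.5 50. ]
[-59.77857594  -0.2861745   48.        ]
[array([-61.72606022,   1.24228658, 360.60278522])]
(-80, 0, -36) [309.76768743  85.81360304]
(-50, 0, -36) [309.76201687 136.90983192]
(-50, 0, 0) [309.62998928 142.49135165]
```

View pics/w3z.png

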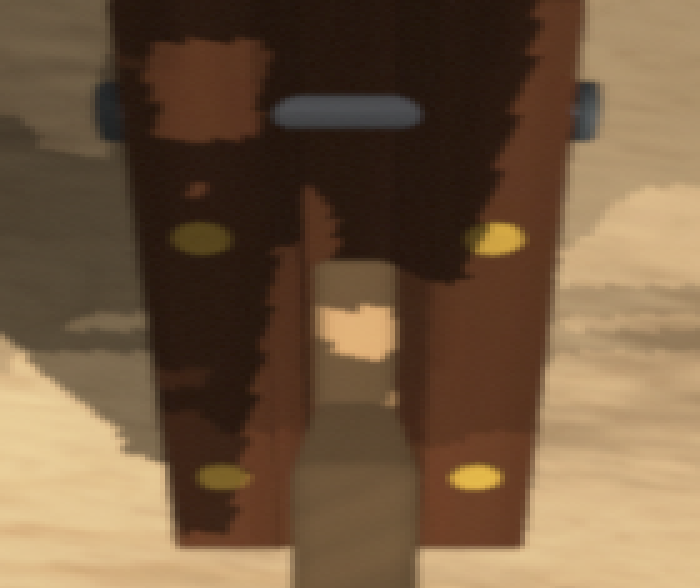

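```bash
sed -i 's/O=np.array(\[521.7,-151.5\])/O=np.array([522.6,-151.8])/' cmd.py; python3 - <<'E'
from cmd import *
import pickle
s=pickle.load(open('s3.pkl','rb')); Rb=Ro.from_euler('z',YAW,degrees=True)
def onlat(f,u,v,lat):
    o,d=ray(f,u,v); o=Rb.inv().apply(o-[*O,0]);d=Rb.inv().apply(d); return o+d*(lat-o[1])/d[1]
Z=lambda x,y:(x/4+240-.5,y/3.7+180-.5)
e=Rb.inv().apply(telemetry.state()['ee_pos']-[*O,0]); print('tcp',e)
R=Ro.from_euler('y',-22,degrees=True)
c=e-R.apply([0,0,205])
for n,px,b in [('toe bottom',(315,293),(-80,-5,-50)),('toe top',(294,262),(-80,-5,-36)),('concave',(363,225),(-50,-5,-36)),('heel',(620,143),(50,-5,-50))]:
    print(n,onlat(s,*Z(*px),-4).round(1),'pred',(c+R.apply(b)).round(1))
for x,z,t in [(14,140,20),(14,112,18)]: print(rel(x,z,t))
E
```

```text
tcp [-62.51130266   1.77463451 360.60278522]
toe bottom [-38.8  -4.   98.3] pred [-41.2  -3.2  94.2]
toe top [-46.5  -4.  115.3] pred [-46.4  -3.2 107.2]
concave [-20.6  -4.  127.2] pred [-18.6  -3.2 118.4]
heel [ 78.8  -4.  145.3] pred [ 79.4  -3.2 142.9]
(array([  6.6,   0. , -28. ]), array([-0.009,  0.033, -0.002]))
(array([ 13.2,   1.9, -53.6]), array([-0.019,  0.067, -0.002]))
```

```bash
python3 - <<'E'
from plan import *
for c in [(14,140,20),(14,125,19),(14,112,18),(14,106,18),(14,100,18),(14,96,18),(12,93,18),(8,91,18),(4,90,18),(0,88,17),(-4,86,16),(-8,83,13),(-7,80,10),(-6,78,8),(-4,76,6),(-2,74,4),(0,68,0)]: print(c,np.round(clr(*c)[1],1))
E
```

```text
(14, 140, 20) [55.7 54.  23.5]
(14, 125, 19) [41.7 39.6 13.4]
(14, 112, 18) [29.7 27.   8.3]
(14, 106, 18) [23.7 21.3  6.5]
(14, 100, 18) [17.7 15.6  6.5]
(14, 96, 18) [13.7 11.8  8.2]
(12, 93, 18) [10.7  9.6  8.8]
(8, 91, 18) [8.7 8.9 8.6]
(4, 90, 18) [7.7 9.2 8.3]
(0, 88, 17) [6.8 7.8 7.8]
(-4, 86, 16) [5.9 6.2 7.3]
(-8, 83, 13) [6.3 5.1 5.9]
(-7, 80, 10) [6.9 6.1 5.4]
(-6, 78, 8) [7.4 6.5 5.2]
(-4, 76, 6) [7.9 6.  6. ]
(-2, 74, 4) [8.5 5.6 6.2]
(0, 68, 0) [8. 7. 7.]
```

Request:
jog_arm --series '[[[3,0,-12],[-0.004,0.016,-0.001],0],[[6,0,-28],[-0.009,0.033,-0.002],0],[[10,1,-42],[-0.014,0.05,-0.002],0],[[13,2,-54],[-0.019,0.067,-0.002],0],[[13,2,-54],[-0.019,0.067,-0.002],0]]'

```text
time_s: 5.45
ee_pos: [475.0, -164.1, 303.4]
ee_rot: [162.3, -0.2, 105.8]
force: [-0.6, 0.0, -1.8]
gripper_width: 9.8
```

```bash
python3 - <<'E'
from cmd import *
import pickle
f=wrist('w4');pickle.dump(f,open('w4.pkl','wb'))
cv2.imwrite('pics/w4z.png',cv2.resize(f['pixels'][0:210,240:380,::-1],None,fx=5,fy=2.8,interpolation=cv2.INTER_NEAREST))
for c in [(14,112,18),(14,100,18)]: print(rel(*c))
E
```

```text
5.45 [ -23.6   14.7  112.4   17.4   40.6 -141.4] [ 475.  -164.1  303.4] [162.34  -0.2  105.77] [-0.6  0.  -1.8] 9.775511213888747
(array([-0.1, -0.7,  2.2]), array([-0.001, -0.004, -0.001]))
(array([-0.1, -0.7, -9.8]), array([-0.001, -0.004, -0.001]))
```

View pics/w4z.png

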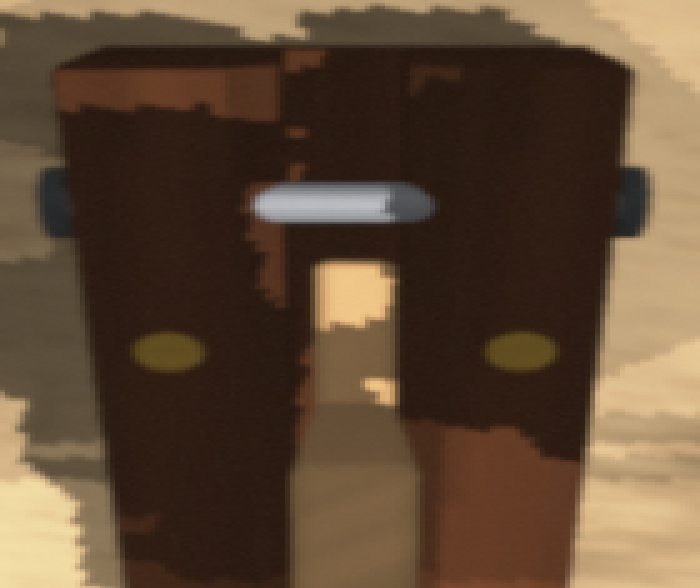

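```bash
sed -i 's/O=np.array(\[522.6,-151.8\])/O=np.array([522.7,-152.2])/' cmd.py; python3 - <<'E'
from cmd import *
for c in [(14,108,18),(14,104,18),(14,100,18)]: print(c,*rel(*c))
E
```

```text
(14, 108, 18) [ 0.  -1.1 -1.8] [-0.001 -0.004 -0.001]
(14, 104, 18) [ 0.  -1.1 -5.8] [-0.001 -0.004 -0.001]
(14, 100, 18) [ 0.  -1.1 -9.8] [-0.001 -0.004 -0.001]
```

Request:
jog_arm --series '[[[0,-1,-1],[-0.001,-0.004,-0.001],0],[[0,-1,-3],[-0.001,-0.004,-0.001],0],[[0,-1,-6],[-0.001,-0.004,-0.001],0],[[0,-1,-10],[-0.001,-0.004,-0.001],0],[[0,-1,-10],[-0.001,-0.004,-0.001],0]]'

```text
time_s: 5.92
ee_pos: [474.8, -165.4, 294.3]
ee_rot: [162.0, -0.0, 105.7]
force: [0.3, -0.0, -1.2]
gripper_width: 9.8
```

```bash
python3 - <<'E'
from cmd import *
import pickle
f=wrist('w5');pickle.dump(f,open('w5.pkl','wb'))
g=imaging.grab_frame('side');save('s5',g)
a=cv2.resize(f['pixels'][0:210,240:380,::-1],(400,600),interpolation=cv2.INTER_NEAREST)
b=cv2.resize(g['pixels'][180:340,250:400,::-1],(400,427),interpolation=cv2.INTER_NEAREST)
b=np.vstack([b,np.zeros((173,400,3),np.uint8)])
cv2.imwrite('pics/c5.png',np.hstack([a,b]))
for c in [(14,100,18),(14,96,18),(12,93,18),(8,91,18),(4,90,18)]: print(c,*rel(*c))
E
```

```text
5.9167 [ -23.8   15.3  113.2   18.2   38.9 -142.4] [ 474.8 -165.4  294.3] [ 1.6203e+02 -4.0000e-02  1.0569e+02] [ 0.3 -0.  -1.2] 9.83011997558469
(14, 100, 18) [ 0.2 -0.1  0.2] [-0.  0.  0.]
(14, 96, 18) [ 0.2 -0.1 -3.8] [-0.  0.  0.]
(12, 93, 18) [-1.7 -0.6 -6.8] [-0.  0.  0.]
(8, 91, 18) [-5.6 -1.7 -8.8] [-0.  0.  0.]
(4, 90, 18) [-9.4 -2.8 -9.8] [-0.  0.  0.]
```

View pics/c5.png

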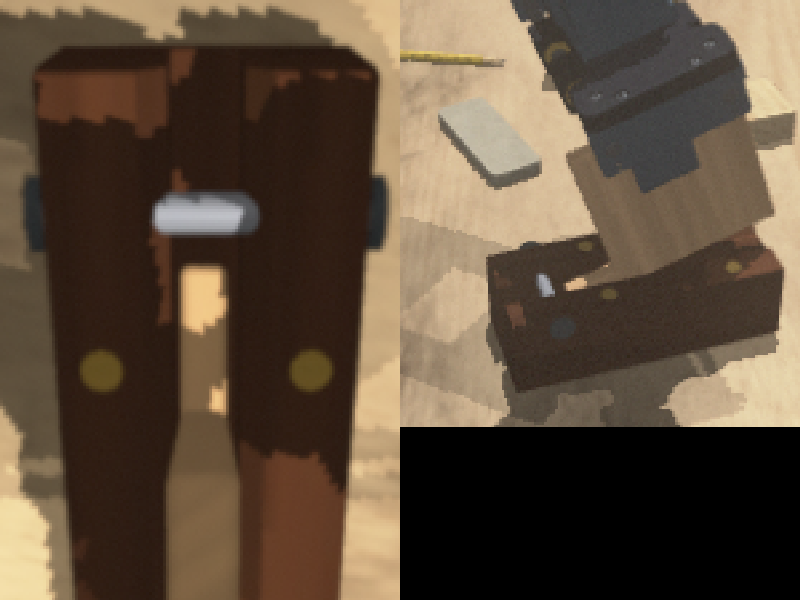

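Request:
jog_arm --series '[[[0,0,-4],[0,0,0],0],[[-2,-0.5,-7],[0,0,0],0],[[-6,-2,-9],[0,0,0],0],[[-9,-3,-10],[0,0,0],0],[[-9,-3,-10],[0,0,0],0]]'

```text
time_s: 6.43
ee_pos: [465.2, -168.5, 284.3]
ee_rot: [162.1, -0.1, 105.7]
force: [0.3, -0.8, -0.9]
gripper_width: 10.0
```

```bash
python3 - <<'E'
from cmd import *
f=wrist('w6')
g=imaging.grab_frame('side');save('s6',g)
a=cv2.resize(f['pixels'][0:210,240:380,::-1],(400,600),interpolation=cv2.INTER_NEAREST)
b=cv2.resize(g['pixels'][220:340,260:400,::-1],(400,343),interpolation=cv2.INTER_NEAREST)
b=np.vstack([b,np.zeros((257,400,3),np.uint8)])
cv2.imwrite('pics/c6.png',np.hstack([a,b]))
for c in [(4,90,18),(0,88,17),(-4,86,16),(-8,83,13),(-7,80,10),(-6,78,8),(-4,76,6),(-2,74,4),(0,68,0),(0,62,0)]: print(c,*rel(*c))
E
```

```text
6.4333 [ -24.6   15.4  114.9   19.2   37.5 -144.3] [ 465.2 -168.5  284.3] [ 1.6206e+02 -6.0000e-02  1.0566e+02] [ 0.3 -0.8 -0.9] 9.976704885826322
(4, 90, 18) [-0.3  0.3  0.2] [-0.     0.     0.001]
(0, 88, 17) [-0.8  0.2 -0.7] [-0.005  0.017  0.001]
(-4, 86, 16) [-1.4  0.  -1.7] [-0.01   0.034  0.001]
(-8, 83, 13) [ 4.8  1.8 -2. ] [-0.024  0.084  0.001]
(-7, 80, 10) [15.8  4.9 -2.9] [-0.038  0.135  0.001]
(-6, 78, 8) [23.6  7.1 -3.7] [-0.047  0.168  0.001]
(-4, 76, 6) [32.4  9.5 -4.9] [-0.057  0.202  0.001]
(-2, 74, 4) [41.2 12.  -6.2] [-0.066  0.235  0.001]
(0, 68, 0) [ 56.9  16.4 -11.7] [-0.085  0.303  0.001]
(0, 62, 0) [ 56.9  16.4 -17.7] [-0.085  0.303  0.001]
```

View pics/c6.png

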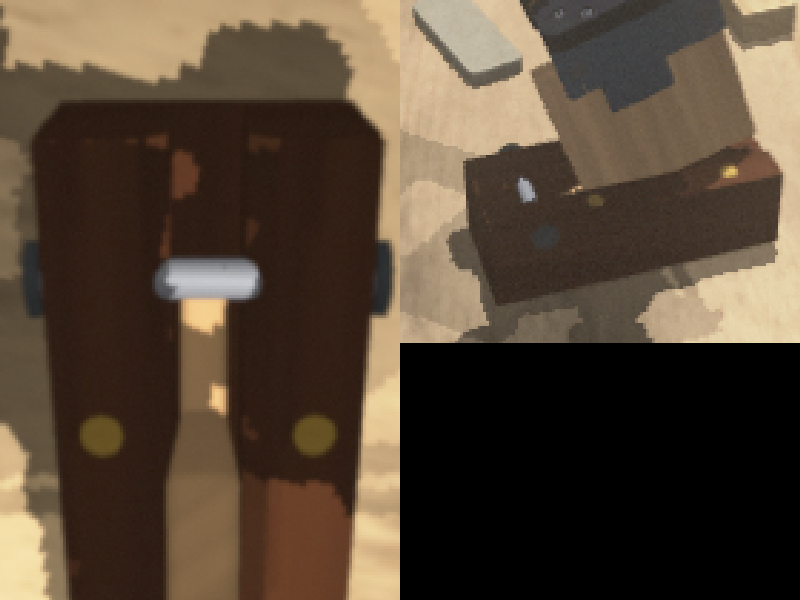

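Request:
jog_arm --series '[[[-1,0,-0.7],[-0.005,0.017,0.001],0],[[-1.4,0,-1.7],[-0.01,0.034,0.001],0],[[1.5,1,-1.8],[-0.017,0.06,0.001],0],[[4.8,1.8,-2],[-0.024,0.084,0.001],0],[[4.8,1.8,-2],[-0.024,0.084,0.001],0]]'

```text
time_s: 6.95
ee_pos: [471.4, -166.7, 282.9]
ee_rot: [167.0, 0.1, 105.8]
force: [-0.4, 0.6, -0.5]
gripper_width: 10.3
```

```bash
python3 - <<'E'
from cmd import *
f=wrist('w7')
g=imaging.grab_frame('side');save('s7',g)
a=cv2.resize(f['pixels'][0:210,240:380,::-1],(400,600),interpolation=cv2.INTER_NEAREST)
b=cv2.resize(g['pixels'][220:340,260:400,::-1],(400,343),interpolation=cv2.INTER_NEAREST)
b=np.vstack([b,np.zeros((257,400,3),np.uint8)])
cv2.imwrite('pics/c7.png',np.hstack([a,b]))
for c in [(-8,83,13),(-7,80,10),(-6,78,8),(-4,76,6),(-2,74,4),(0,68,0),(0,62,0)]: print(c,*rel(*c))
E
```

```text
6.95 [ -23.1   16.4  112.9   12.3   41.1 -137.5] [ 471.4 -166.7  282.9] [1.6703e+02 6.0000e-02 1.0576e+02] [-0.4  0.6 -0.5] 10.27381473573146
(-8, 83, 13) [-0.2 -0.2  0. ] [ 0.     0.    -0.001]
(-7, 80, 10) [10.9  2.9 -0.8] [-0.014  0.051 -0.001]
(-6, 78, 8) [18.6  5.1 -1.7] [-0.023  0.084 -0.001]
(-4, 76, 6) [27.4  7.6 -2.9] [-0.033  0.118 -0.001]
(-2, 74, 4) [36.2 10.1 -4.2] [-0.042  0.151 -0.001]
(0, 68, 0) [51.9 14.5 -9.7] [-0.061  0.219 -0.001]
(0, 62, 0) [ 51.9  14.5 -15.7] [-0.061  0.219 -0.001]
```

View pics/c7.png

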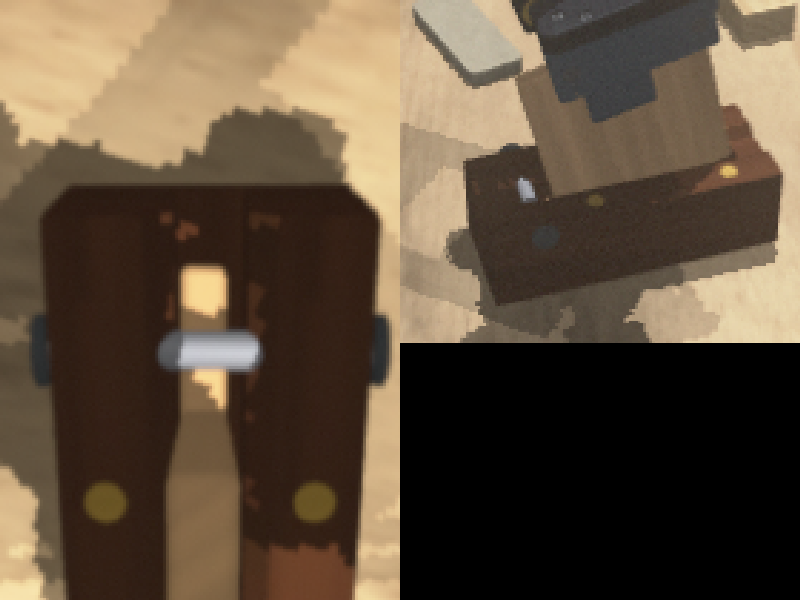

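Request:
jog_arm --series '[[[5,2.5,-0.4],[-0.007,0.025,-0.001],0],[[10.5,4,-0.8],[-0.014,0.051,-0.001],0],[[18.5,6,-1.7],[-0.023,0.084,-0.001],0],[[27,8.5,-2.9],[-0.033,0.118,-0.001],0],[[36,11,-4.2],[-0.042,0.151,-0.001],0]]'

```text
time_s: 7.47
ee_pos: [506.8, -155.6, 278.6]
ee_rot: [176.1, -0.0, 105.7]
force: [-0.3, 0.0, -1.4]
gripper_width: 9.7
```

```bash
python3 - <<'E'
from cmd import *
f=wrist('w8')
a=cv2.resize(f['pixels'][0:210,240:380,::-1],(400,600),interpolation=cv2.INTER_NEAREST)
cv2.imwrite('pics/c8.png',a)
for c in [(-2,74,4),(0,68,0),(0,62,0),(0,59,0)]: print(c,*rel(*c,lat=.8))
E
```

```text
7.4667 [ -18.9   20.3  107.     2.9   49.6 -126.4] [ 506.8 -155.6  278.6] [176.05  -0.   105.67] [-0.3  0.  -1.4] 9.684562557285288
(-2, 74, 4) [-1.9 -0.4  0.1] [ 0.001  0.    -0.   ]
(0, 68, 0) [13.8  4.  -5.4] [-0.018  0.067 -0.   ]
(0, 62, 0) [ 13.8   4.  -11.4] [-0.018  0.067 -0.   ]
(0, 59, 0) [ 13.8   4.  -14.4] [-0.018  0.067 -0.   ]
```

View pics/c8.png

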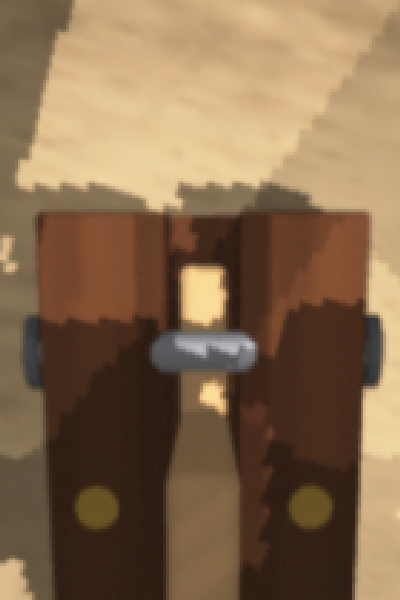

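Request:
jog_arm --series '[[[7,2,-2],[-0.009,0.033,0],0],[[14,4,-5],[-0.018,0.067,0],0],[[14,4,-8],[-0.018,0.067,0],0],[[14,4,-11],[-0.018,0.067,0],0],[[14,4,-11],[-0.018,0.067,0],0]]'

```text
time_s: 7.93
ee_pos: [521.8, -151.4, 266.6]
ee_rot: [-180.0, -0.1, 105.7]
force: [0.0, -1.0, -0.4]
gripper_width: 9.7
```

```bash
python3 - <<'E'
from cmd import *
f=wrist('w9')
a=cv2.resize(f['pixels'][0:210,240:380,::-1],(400,600),interpolation=cv2.INTER_NEAREST)
g=imaging.grab_frame('side')
b=cv2.resize(g['pixels'][220:340,260:400,::-1],(400,343),interpolation=cv2.INTER_NEAREST)
b=np.vstack([b,np.zeros((257,400,3),np.uint8)])
cv2.imwrite('pics/c9.png',np.hstack([a,b]))
for c in [(0,62,0),(0,60,0)]: print(c,*rel(*c,lat=.8))
E
```

```text
7.9333 [-1.740e+01  2.270e+01  1.049e+02  1.000e-01  5.240e+01 -1.232e+02] [ 521.8 -151.4  266.6] [-1.7998e+02 -9.0000e-02  1.0570e+02] [ 0.  -1.  -0.4] 9.732558315360356
(0, 62, 0) [ 0.5  0.1 -0.2] [-0.001  0.     0.   ]
(0, 60, 0) [ 0.5  0.1 -2.2] [-0.001  0.     0.   ]
```

View pics/c9.png

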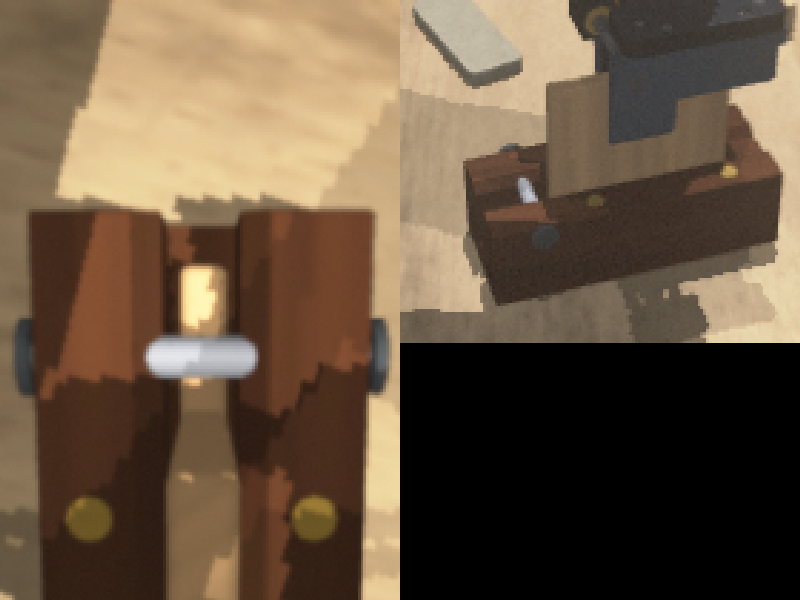

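Request:
jog_arm --series '[[[0.5,0,-1],[0,0,0],0],[[0.5,0,-1.5],[0,0,0],0],[[0.5,0,-2],[0,0,0],0],[[0.5,0,-2.5],[0,0,0],0],[[0.5,0,-2.5],[0,0,0],0]]'

```text
time_s: 8.45
ee_pos: [522.4, -151.6, 264.9]
ee_rot: [180.0, -0.0, 105.7]
force: [-1.0, -0.1, 0.3]
gripper_width: 10.0
```

Request:
jog_arm --series '[[[0,0,-0.5],[0,0,0],0],[[0,0,-1],[0,0,0],0],[[0,0,-1.5],[0,0,0],0],[[0,0,-1.5],[0,0,0],0],[[0,0,-1.5],[0,0,0],0]]'

```text
time_s: 8.87
ee_pos: [522.3, -151.6, 264.9]
ee_rot: [179.9, -0.0, 105.7]
force: [-3.6, 0.7, 9.6]
gripper_width: 10.0
```

Request:
jog_arm --series '[[[0,0,0],[0,0,0],0],[[0,0,0],[0,0,0],0.4],[[0,0,0],[0,0,0],0.4],[[0,0,0],[0,0,0],0.4],[[0,0,0],[0,0,0],0.4]]'

```text
time_s: 9.28
ee_pos: [522.3, -151.6, 264.6]
ee_rot: [180.0, -0.0, 105.7]
force: [0.7, -0.4, -0.5]
gripper_width: 33.8
```

Request:
jog_arm --series '[[[0,0,0],[0,0,0],0.4],[[0,0,0],[0,0,0],0.4],[[0,0,10],[0,0,0],0.4],[[0,0,40],[0,0,0],0.4],[[0,0,70],[0,0,0],0.4]]'

```text
time_s: 9.7
ee_pos: [522.0, -151.4, 334.9]
ee_rot: [-179.9, -0.1, 105.7]
force: [0.2, -0.3, 0.4]
gripper_width: 36.6
```

Request:
jog_arm --series '[[[-20,0,40],[0,0,0],0.4],[[-50,0,70],[0,0,0],0.4],[[-80,0,80],[0,0,0],0.4],[[-100,0,80],[0,0,0],0.4],[[-100,0,80],[0,0,0],0.4]]'

```text
time_s: 10.12
ee_pos: [418.6, -151.0, 416.9]
ee_rot: [-179.9, -0.1, 105.6]
force: [0.7, 0.8, -0.4]
gripper_width: 36.4
```

```bash
python3 - <<'E'
from cmd import *
import pickle
f=wrist('w10');pickle.dump(f,open('w10.pkl','wb'))
g=imaging.grab_frame('side');save('s10',g);pickle.dump(g,open('s10.pkl','wb'))
t=imaging.grab_frame('top');save('t10',t)
b=cv2.resize(g['pixels'][130:340,260:400,::-1],(400,600),interpolation=cv2.INTER_NEAREST)
a=cv2.resize(f['pixels'][:,:,::-1],(400,250));c=cv2.resize(t['pixels'][:,:,::-1],(400,250))
cv2.imwrite('pics/c10.png',np.hstack([np.vstack([a,c,np.zeros((100,400,3),np.uint8)]),b]))
E
```

```text
10.1167 [ -21.3    6.   104.1    0.    70.  -126.9] [ 418.6 -151.   416.9] [-1.7992e+02 -6.0000e-02  1.0562e+02] [ 0.7  0.8 -0.4] 36.437204759099075
```

View pics/c10.png

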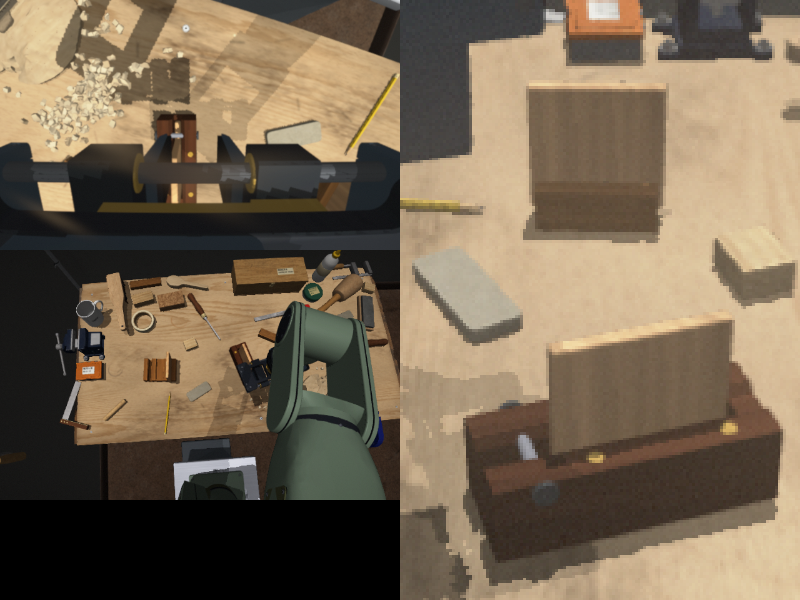

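```bash
python3 - <<'E'
from cmd import *
import pickle
s=pickle.load(open('s10.pkl','rb')); Rb=Ro.from_euler('z',YAW,degrees=True)
def onlat(f,u,v,lat):
    o,d=ray(f,u,v); o=Rb.inv().apply(o-[*O,0]);d=Rb.inv().apply(d); return o+d*(lat-o[1])/d[1]
k=400/140
for x,y,l in [(550,353,-4.2),(732,328,-4.2),(548,341,5.8),(730,315,5.8),(596,458,-22),(729,428,-22)]: print(onlat(s,(x-400)/k+259.5,y/k+129.5,l).round(1))
E
```

```text
[-48.2  -4.2 111.2]
[ 51.1  -4.2 104.5]
[-46.4   5.8 111.2]
[ 54.2   5.8 105.4]
[-29.6 -22.   51.3]
[ 45.2 -22.   52.1]
```

```bash
python3 - <<'E'
from h import *
import pickle
s=pickle.load(open('s10.pkl','rb'))
im=np.ascontiguousarray(s['pixels'][230:330,270:400,::-1]); im=cv2.resize(im,None,fx=6,fy=6,interpolation=cv2.INTER_NEAREST)
im=cv2.convertScaleAbs(im,alpha=1.3,beta=10)
cv2.imwrite('pics/s10z.png',im)
E
```

```text
(no output)
```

View pics/s10z.png

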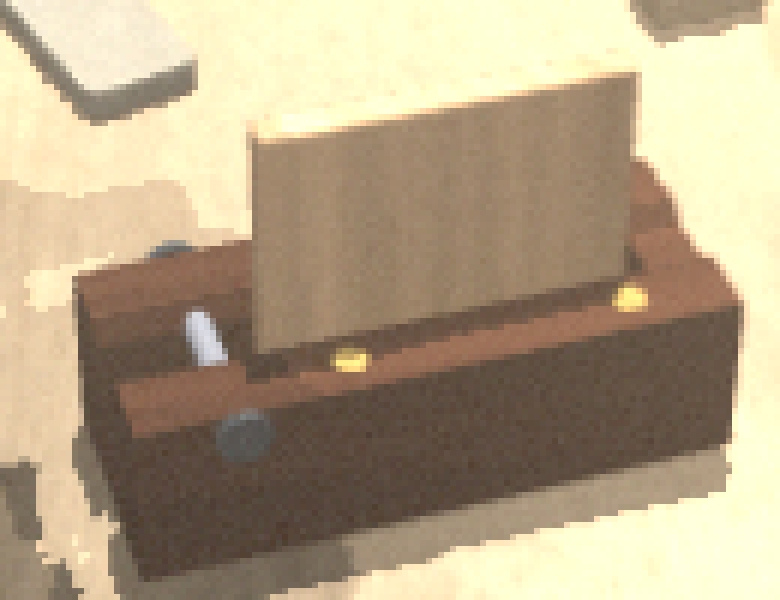

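```bash
python3 - <<'E'
from cmd import *
import pickle
s=pickle.load(open('s10.pkl','rb')); Rb=Ro.from_euler('z',YAW,degrees=True)
def onlat(f,u,v,lat):
    o,d=ray(f,u,v); o=Rb.inv().apply(o-[*O,0]);d=Rb.inv().apply(d); return o+d*(lat-o[1])/d[1]
for x,y,l in [(257,140,-4.2),(636,74,-4.2),(255,128,5.8),(634,60,5.8),(350,360,-22),(630,298,-22)]: print(onlat(s,x/6+269.5,y/6+229.5,l).round(1))
E
```

```text
[-47.7  -4.2 111.5]
[ 50.5  -4.2 109.2]
[-45.4   5.8 107.4]
[ 54.4   5.8 105.9]
[-30. -22.  52.]
[ 44.9 -22.   52.5]
```

Request:
jog_arm --series '[[[40,3,0],[0,0,0],0.4],[[80,6,0],[0,0,0],0.4],[[120,9,-10],[0,0,0],0.4],[[141,11,-20],[0,0,0],0.4],[[141,11,-20],[0,0,0],0.4]]'

```text
time_s: 10.68
ee_pos: [568.1, -139.8, 391.4]
ee_rot: [-179.9, -0.2, 105.8]
force: [-0.5, -0.1, -0.2]
gripper_width: 36.7
```

```bash
python3 - <<'E'
from cmd import *
import pickle
f=wrist('w11');pickle.dump(f,open('w11.pkl','wb'))
cv2.imwrite('pics/w11z.png',cv2.resize(f['pixels'][0:230,240:380,::-1],None,fx=5,fy=2.6,interpolation=cv2.INTER_NEAREST))
E
```

```text
10.6833 [-1.500e+01  1.980e+01  8.950e+01  1.000e-01  7.100e+01 -1.208e+02] [ 568.1 -139.8  391.4] [-179.85   -0.21  105.8 ] [-0.5 -0.1 -0.2] 36.6546493160834
```

View pics/w11z.png

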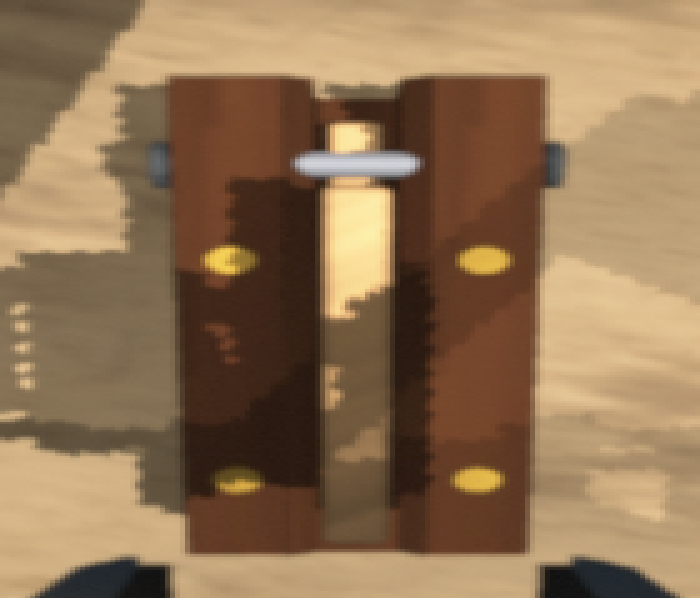

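```bash
python3 - <<'E'
from cmd import *
import pickle
s=pickle.load(open('s10.pkl','rb'));w=pickle.load(open('w11.pkl','rb')); Rb=Ro.from_euler('z',YAW,degrees=True)
def tri(a,ua,b,ub):
    o1,d1=ray(a,*ua);o2,d2=ray(b,*ub);k=np.linalg.lstsq(np.c_[d1,-d2],o2-o1,rcond=None)[0]
    p,q=o1+k[0]*d1,o2+k[1]*d2; return Rb.inv().apply((p+q)/2-[*O,0]).round(1),np.linalg.norm(p-q).round(1)
W=lambda x,y:(x/5+239.5,y/2.6-.5); S=lambda x,y:(x/6+269.5,y/6+229.5)
print(tri(w,W(357,188),s,S(256,134)),tri(w,W(356.5,543),s,S(635,67)))
print('dots',tri(w,W(484,260),s,S(220,240)) if 0 else '',tri(w,W(230,260),s,S(350,360)),tri(w,W(238,480),s,S(630,298)))
E
```

```text
(array([-4.650e+01,  1.000e-01,  1.099e+02]), np.float64(0.6)) (array([ 52.5,   0.2, 108.1]), np.float64(0.6))
dots  (array([-29.3, -21.5,  51.4]), np.float64(1.0)) (array([ 45.6, -21.2,  51.7]), np.float64(0.5))
```

```bash
python3 - <<'E'
from h import *
print(env.job_done(), telemetry.state()['time_s'])
E
```

```text
the job is handed in; nothing more can be done
the job is handed in; nothing more can be done
```

The stop board is standing upright in the base's slot with its toe under the steel pin. I let go of it and handed the job in about 10.7 s into the 38 s allowed. The plain board is still standing in the rack.

I took the toed board out of the rack by its faces and tipped it about 22° toe-down. I lowered it behind the pin, slid the toe under, straightened the board and lowered it until it touched the floor. The wrist force stayed at about 10 N or below in every reading.

**What the last checks showed:**
- **Seating:** the board met the slot floor at the expected height, with the tool at 264.9 mm against the 265 mm predicted.
- **Fit:** the final wrist picture shows the toe passing under the pin, with the board centred in the slot. Along the slot it sits about 3 mm from the nominal seat, inside the 7 mm of play.
- **Clearance:** at hand-in the robot was clear of everything.

**What disagreed:** combining the side and wrist views put the two ends of the top edge at 109.9 and 108.1 mm, where 110 mm is ideal. The board can't sit below the slot floor, so I put this 2 mm difference down to camera and pixel error and did not correct anything. An earlier reading of 104.5 mm at one end was a misread pixel, and it came to 109.2 mm when I re-measured it.

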